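# Torque the last lid fastener of a museum transit crate

### The arm

A 7-joint arm with a two-finger parallel gripper is mounted at the origin on the work surface. World frame = base frame: x ahead of the robot, y to its left, z up, the work surface at z = 0. Lengths are in m, angles in rad, forces in N, time in s.
With the tool pointing down it reaches from about 0.4 to 0.85 m from the base axis. Payload 10.4 kg.
Tool frame: the origin (TCP) lies on the centre line of the jaws, within the pads' length; the fingertips stand 11 mm ahead of it and the grasp point (between the pads) lies 8 mm behind it; z points along the fingers, y is the line along which they close (so a half turn about z gives the same grasp; the last joint's range is limited). The gripper opens to 87 mm and grips with 3 to 60 N. Pads are 19 mm wide; open, the fingers measure 117 mm over their backs; the gripper's body (75 mm by 190 mm) begins 51 mm behind the grasp point.
Start: joints at [-1.296, 0.332, -0.065, 1.46, 0.022, 1.35, -0.088], TCP at [0.183, 0.598, 0.2] pointing down, gripper open.
Joint ranges: [-2.6, 2.6], [-0.5, 2.12], [-1.47, 1.34], [0.16, 2.42], [-1.27, 4.41], [0.06, 2.06], [-2.6, 2.6]. Speed limits (rad/s): [2.22, 2.22, 2.79, 2.79, 3.14, 3.14, 3.14].

### API

Orientations are given as a unit quaternion [x, y, z, w].
In Python, from bench import r gives the robot as it stands.
- The arm moves only by the shell command python3 -m pendant 'ROWS' [OPENING] [FORCE]. ROWS is JSON, a list of rows, each a list of 4 numbers: the shift along the tool's x, y, z in m, then the turn about the tool's z in rad. A call has 1 to 8 rows; each row shifts and turns the commanded pose from where the row before left it, along the tool's axes as they then stand; what a row does not reach is not made up. A row lasts 1/12 s, in which the tool goes at most 41.7 mm and 7.16 degrees, less where a joint would pass 70% of its speed; a pose out of reach is approached as far as the arm can. A call with a gripper value outside its range is refused whole. OPENING is the opening, from 0 (shut) to 1 (fully open), set as the call begins (- or left out, the last holds). The fingers move at their own pace and stop on an object; FORCE is the grip in N (left out, the last holds). Time passes only in rows, so rows that do not move let the fingers close. It gives the time, the measured TCP pose, the force, the opening and the grip force at its end, in the units of the state.
- r.read_state(): the state, without advancing time (a new reading comes with each control period).
- r.camera(name): name is "scene" or "top" or "wrist"; returns a dict with "img" (480x640x3 uint8, red, green, blue), "camera_matrix" (3x3 intrinsics, pixels), "xyz" and "attitude" of the camera in the world. Camera axes: x right, y down, z forward; pixel columns grow to the right and rows downward; lengths in m; the calibration is good to about 2 mm. The wrist camera is an equidistant fisheye: a pixel r from the principal point sees the ray r / f radians off the axis. A picture is of the moment at which its call begins. There is no depth.
- r.close_job(): hands the job in; it is judged then, once.
Trained networks look in the newest picture that a camera, given by its name, has taken for a name from the list of things; names that differ only in an ending like _2 or _b are one class to them, and where a whole thing is asked for, a point or a joint stands for the part that bears it (a point fixed in the world has none). Each returns a list of dicts, best first, with "score" (0 to 1); they miss things now and then, are a little off and sometimes report something else, mostly with a low value. They report only what shows in the picture. A call takes as long as a camera call. They do not tell look-alikes from the thing itself.
- r.outline_of(thing, camera): "mask" (480x640 bool, what is visible of it) and "bbox" ([centre column, centre row, width, height] in pixels, round what is visible of it).
The state is a dict: "time": time; "joint_positions": joint angles; "joint_vel": joint speeds; "joint_torque": joint torques, N m; "ee_pos": TCP position; "eef_rot": TCP orientation; "ft_force": force on the tool from outside, world axes, zero at the start; "torque": the same for the moment, N m; "width": finger opening in m; "grip_force": force on a finger pad.
Only numpy, scipy, OpenCV 4.12 (cv2) and the standard library are available. Lean on these libraries where they do the work, as an engineer would, in place of code of your own. Each camera call takes 0.05 s, during which the arm holds its last target. There are 200 camera calls.

### The job

Take the blue torque key from its aluminium stand, fit its square socket fully down over the orange fastener on the black transit crate and turn it clockwise until the key clicks; stop at that first click, no second one. Press only lightly, then stand the key upright back in its stand and let go. Leave the grey fastener and the other things alone.

Things in the scene. Friction and masses are not known exactly. Their poses are not given: they have to be found in the camera images.
- key_grip (a point): Centre of the loose torque key's blue handle bar: 72 mm long along this x, 16 wide (pinch across y), 30 high; z up the key. 75 mm above the socket's lower rim. Below the bar a neck 20 mm thick, 12 long, then a housing 50 mm across, 22 to 48 mm above the rim. Key 90 mm tall, about 230 g, starts upright in its stand with the ratchet unslipped.
- key_socket (a point): Centre of the lower rim of the key's steel socket: a 28 mm square block with a square hole 15.8 mm wide, 16 mm deep, open downward, mouth chamfered 2 mm, sides along this x and y. It turns with the handle (same yaw as key_grip at the start) until about 0.25 N m, then the ratchet slips.
- key_mark (a point): Point of the handle part, level with the socket's rim, 20 mm out along the handle's x; it shows the ratchet: in the socket's frame it moves 36 degrees (0.63 rad) clockwise per click. As the ratchet slips, the moment on the tool about the key's axis rises, then falls sharply; a tooth's top is passed after 18 degrees of slip, then it snaps on by itself to the next click.
- screw_seat (a point): Orange fastener to tighten: centre of the top of its 34 mm round flange, where the socket's rim rests when fully down. Above it a square head 14 mm wide, 14.5 high (top 5 mm tapering to 10), sides along this x and y. Turns clockwise from above at 0.05 N m, by an unknown 0.3 to 1.0 rad, to a hard stop (home) that cannot be seen; sinks 1.2 mm per rad. Press down with under 25 N.
- latch_mid (a point): Centre of the upper face of the orange fastener's steel base (54 mm round, 6 mm high, on the lid). screw_seat lies 6.5 mm above it when home, 6.8 to 7.7 mm when loose. The orange and grey fasteners may be either way round on the lid.
- done_seat (a point): The grey fastener, same size and already tight: centre of its flange's upper face. Leave alone.
- stand_in (a point): Centre of the floor of the aluminium key stand, a fixed ring of 50 mm inner width, its rim 14 mm above this floor, on a plate 85 mm square and 4 mm thick. The key stands on the floor by its socket's rim. z up.
- crate: Black closed transit crate, fixed, 292 x 372 mm at the lid, lid top 110 mm above this origin at the centre of its underside. The fasteners stand on the lid at x = -80, y = +110 and -110 mm in its frame.
- card_box: White card box 75 x 100 x 40 mm lying on the lid, loose; origin under its centre. Leave alone.
- tape: Yellow round tape measure, 58 mm across, 24 mm high; origin under its centre. Leave alone.
- caliper: Steel caliper 200 mm long, lying flat; origin under the middle of its beam. Leave alone.
- mouse: Black computer mouse 100 x 58 x 30 mm; origin under its centre. Leave alone.
- ewer: Copper ewer 240 mm tall, 128 mm across; origin under its centre. Leave alone.
- pot: Brass bowl 100 mm across, 70 mm high; origin under its centre. Leave alone.
Mind the look-alikes: they are no part of the job. What is meant by the part that bears stand_in is not red, and is the smaller of those in its own colour. What is shaped like the part that bears key_grip but turquoise is not meant.

How it is judged:
By the outcome, as a careful person would: the job done as asked, in the order asked, and still so for the second after the job is handed in, with the robot touching nothing.
It also fails if it takes over 67 s, if anything falls off the work surface, if the arm or the gripper's body presses on something with over 40 N, if the wrist force passes 120 N, or if a joint passes its speed limit or range.

## Working session

There is one attempt and no reset: what is moved stays moved. The work goes in short steps, Python scripts to look and compute and a shell command to move; the robot and the scene stay as the last step left them, time stands still between calls to the robot, and variables do not carry over. Pictures are saved under pics/ and viewed, at most 12 in all, crops included, and the job is handed in when it is done.

```bash
mkdir -p pics
cat > h.py <<'E'
import numpy as np, cv2
from scipy.spatial.transform import Rotation as R
from bench import r
def cam(n):
    return r.camera(n)
def ray(c,u,v,fish=False):
    K=np.array(c["camera_matrix"]);a=(u-K[0,2])/K[0,0];b=(v-K[1,2])/K[1,1]
    if fish:
        t=np.hypot(a,b);s=np.sin(t)/t if t>1e-9 else 1;d=np.array([a*s,b*s,np.cos(t)])
    else: d=np.array([a,b,1.])
    return att(c).apply(d)
def att(c):
    A=np.array(c["attitude"]); return R.from_matrix(A) if A.shape==(3,3) else R.from_quat(A)
def at_z(c,u,v,z,fish=False):
    d=ray(c,u,v,fish);p=np.array(c["xyz"]);return p+d*(z-p[2])/d[2]
def proj(c,P,fish=False):
    K=np.array(c["camera_matrix"]);q=att(c).inv().apply(np.array(P)-np.array(c["xyz"]))
    if fish:
        n=np.linalg.norm(q[:2]);t=np.arctan2(n,q[2]);x=q[:2]/n*t if n>0 else q[:2]
    else: x=q[:2]/q[2]
    return np.array([K[0,0]*x[0]+K[0,2],K[1,1]*x[1]+K[1,2]])
def save(n,im): cv2.imwrite("pics/"+n,im[:,:,::-1])
E
python3 - <<'E'
from h import *
for n in ["top","scene"]:
    c=cam(n);save(n+"0.png",c["img"]);print(n,c["xyz"],c["attitude"],c["camera_matrix"])
    for t in ["key_grip","screw_seat","done_seat","stand_in","latch_mid","crate","card_box","ewer","pot","mouse","tape"]:
        print(t,[(round(o["score"],2),np.round(o["bbox"]).tolist()) for o in r.outline_of(t,n)[:4]])
print(r.read_state())
E
```

```text
top [0.27193316 0.03240982 1.25320698] [-0.70000868  0.70849671 -0.06858979  0.05758203] [[522.46399124   0.         314.31146055]
 [  0.         522.46399124 234.70545737]
 [  0.           0.           1.        ]]
key_grip [(0.76, [389.0, 297.0, 30.0, 18.0]), (0.67, [310.0, 246.0, 26.0, 19.0])]
screw_seat []
done_seat [(0.67, [308.0, 247.0, 26.0, 24.0])]
stand_in [(0.85, [444.0, 338.0, 63.0, 68.0]), (0.81, [382.0, 205.0, 37.0, 33.0]), (0.78, [439.0, 250.0, 40.0, 37.0]), (0.47, [266.0, 186.0, 46.0, 38.0])]
latch_mid [(0.79, [212.0, 239.0, 23.0, 25.0])]
crate [(0.83, [260.0, 209.0, 174.0, 137.0])]
card_box [(0.83, [265.0, 185.0, 45.0, 37.0])]
ewer [(0.85, [87.0, 272.0, 78.0, 57.0])]
pot [(0.68, [110.0, 199.0, 43.0, 39.0])]
mouse [(0.57, [507.0, 266.0, 40.0, 44.0])]
tape [(0.82, [412.0, 152.0, 21.0, 26.0]), (0.19, [444.0, 244.0, 25.0, 32.0])]
scene [1.36622365 0.19659321 0.72137878] [ 0.5484088   0.68768436 -0.36646839 -0.30337918] [[491.4250253    0.         328.49822577]
 [  0.         491.4250253  251.72448095]
 [  0.           0.           1.        ]]
key_grip [(0.96, [210.0, 258
[... 701 characters left out ...]
_positions': array([-1.29561416,  0.33220507, -0.06469936,  1.46011531,  0.02158094,
        1.34988785, -0.08849957]), 'joint_vel': array([-0.00082501, -0.00017116,  0.00125052,  0.00154805,  0.00245063,
       -0.00035215,  0.00094014]), 'joint_torque': array([-1.82310672e-03, -6.23036385e+01,  2.37876456e-02, -3.90121651e+01,
       -6.09873841e-02,  3.14378645e-02,  7.83083533e-05]), 'ee_pos': array([0.18335712, 0.59751988, 0.20026503]), 'eef_rot': array([ 1.48341968e-01,  9.88936125e-01,  4.06143069e-05, -1.27439463e-05]), 'ft_force': array([ 0.16660233, -0.3086956 ,  0.12442249]), 'torque': array([ 0.03111385, -0.06692594, -0.01583238]), 'grip_force': 0.0, 'width': 0.08717682019947028}
```

Run:
```python
import cv2,numpy as np
a=cv2.imread("pics/top0.png")[130:370,150:550];b=cv2.imread("pics/scene0.png")[200:400,120:500]
a=cv2.resize(a,(800,480),interpolation=2);b=cv2.resize(b,(760,400),interpolation=2)
cv2.imwrite("pics/a.png",a);cv2.imwrite("pics/b.png",b)
```

```text
(no output)
```

View pics/a.png

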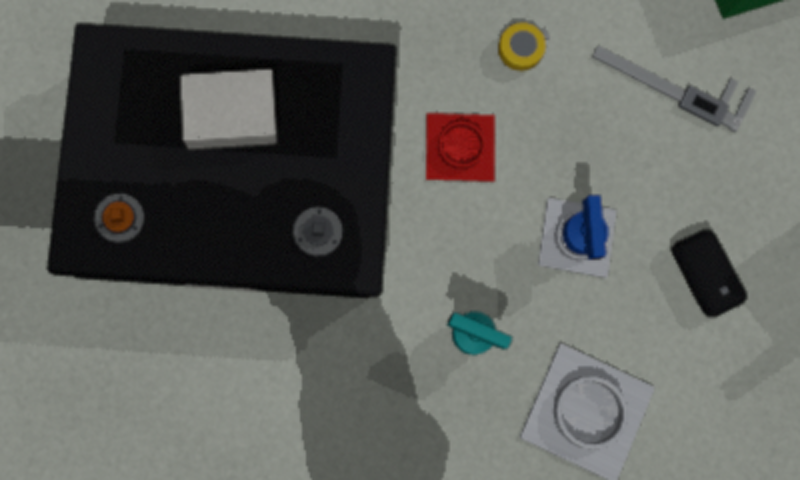

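View pics/b.png

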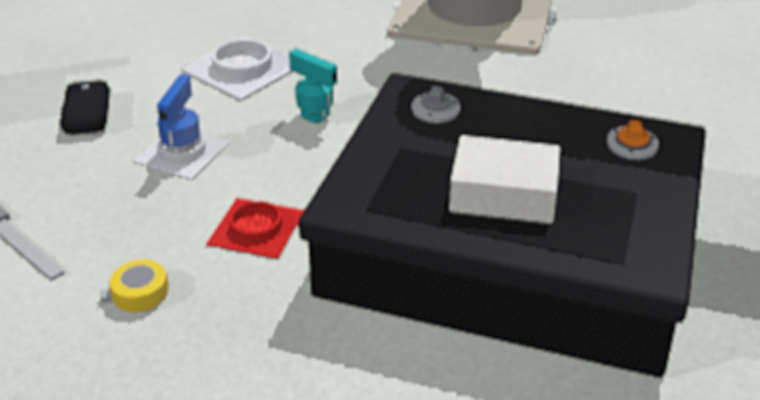

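Top picture: two blue/turquoise keys – blue at (443,247) standing in the small aluminium stand (439,250), turquoise at (388,297) is the decoy; three stands – red (382,205), big aluminium (444,338), small aluminium (439,250) = meant (not red, the smaller, holds the blue key). Orange fastener at (210,238), grey at (308,247). Scene view agrees; the enlarged crops confirm.

```bash
cat >> h.py <<'E'
def blue(im):
    h=cv2.cvtColor(im,cv2.COLOR_RGB2HSV); return cv2.inRange(h,(105,120,40),(125,255,255))
def orange(im):
    h=cv2.cvtColor(im,cv2.COLOR_RGB2HSV); return cv2.inRange(h,(5,140,50),(22,255,255))
def big(m):
    n,l,s,ce=cv2.connectedComponentsWithStats(m); i=1+np.argmax(s[1:,4]); return (l==i).astype(np.uint8),ce[i],s[i]
E
python3 - <<'E'
from h import *
c=cam("top")
m,ce,s=big(blue(c["img"]));print(ce,s)
# handle top face corners guess from crop: ends
for u,v in [((593/2)+150,197/2+130),((597/2)+150,258/2+130),(595/2+150,227/2+130)]: print("handle",at_z(c,u,v,.094)[:2])
m,ce,s=big(orange(c["img"]));print(ce,s,at_z(c,*ce,.127))
m,l,_=0,0,0
o=r.outline_of("crate","top")[0]
pts=cv2.findContours(o["mask"].astype(np.uint8),0,2)[0];p=max(pts,key=cv2.contourArea);print("crate",cv2.minAreaRect(p))
for u,v in [(77,25),(397,44),(380,296),(50,272)]: print(at_z(c,u/2+150,v/2+130,.110)[:2])
print("greycentre",at_z(c,308,246,.12)[:2])
w=cam("wrist");save("w0.png",w["img"]);print(w["xyz"],w["attitude"],w["camera_matrix"]);
s=r.read_state();T=R.from_quat(s["eef_rot"]);print(T.inv().apply(np.array(w["xyz"])-s["ee_pos"]),(T.inv()*att(w)).as_matrix().round(3),T.as_matrix().round(3))
E
```

```text
[443.30947368 244.60842105] [432 228  22  31 475]
handle [ 0.49227038 -0.28715195]
handle [ 0.42254673 -0.28757904]
handle [ 0.45779667 -0.28740025]
[ 90.25715236 271.40518962] [  51  244   76   56 3006] [0.40023284 0.49622544 0.127     ]
crate ((261.4976806640625, 209.8459930419922), (167.5233612060547, 128.34986877441406), 3.911571741104126)
[0.69581998 0.29824659]
[ 0.67003295 -0.0677664 ]
[ 0.381242   -0.04188653]
[0.41189258 0.31939607]
greycentre [0.45144881 0.02751309]
[0.11711339 0.61842786 0.38565373] [0.79795158 0.58962667 0.07449895 0.10031731] [[371.64829954   0.         315.15614809]
 [  0.         371.64829954 239.63763403]
 [  0.           0.           1.        ]]
[ 0.06947893  0.00057192 -0.18536747] [[-0.    -0.969 -0.248]
 [ 1.    -0.     0.   ]
 [-0.001 -0.248  0.969]] [[-0.956  0.293  0.   ]
 [ 0.293  0.956  0.   ]
 [ 0.     0.    -1.   ]]
```

```bash
python3 -m pendant '[[0,0,-0.03,0],[0,0,-0.03,0],[0,0,-0.03,0],[0,0,-0.03,0],[0,0,-0.03,0],[-0.029,-0.0275,0,0],[-0.029,-0.0275,0,0],[-0.029,-0.0275,0,0]]' 1 >/dev/null
python3 -m pendant '[[-0.029,-0.0275,0,0],[-0.029,-0.0275,0,0],[-0.029,-0.0275,0,0],[-0.029,-0.0275,0,0],[-0.029,-0.0275,0,0],[-0.029,-0.0275,0,0],[-0.029,-0.0275,0,0],[0,0,0,-0.1]]'
python3 -m pendant '[[0,0,0,-0.1],[0,0,0,-0.1],[-0.006,-0.0384,0.008,0],[-0.006,-0.0384,0.008,0],[-0.006,-0.0384,0.008,0],[-0.006,-0.0384,0.008,0],[-0.006,-0.0384,0.008,0],[-0.006,-0.0384,0.008,0]]'
python3 -c "
from h import *
s=r.read_state();print(s['joint_positions'].round(2));c=cam('wrist');save('w1.png',c['img'])
m,ce,_=big(orange(c['img']));print(ce,_,at_z(c,*ce,.13,True))
for o in r.outline_of('screw_seat','wrist')[:3]:print(o['score'],o['bbox'],at_z(c,*o['bbox'][:2],.125,True))"
```

```text
time: 2.68
ee_pos: [0.3841, 0.2422, 0.3511]
eef_rot: [0.105, 0.994, 0.0, 0.001]
ft_force: [0.0, -0.1, 0.0]
width: 0.0867
grip_force: 0.0
time: 3.35
ee_pos: [0.4163, 0.0172, 0.302]
eef_rot: [-0.001, 1.0, 0.0, 0.0]
ft_force: [0.2, 0.2, -0.5]
width: 0.0869
grip_force: 0.0
[-0.76 -0.24  0.51  1.81  0.12  1.54  1.31]
[443.49537275 359.77660668] [ 284  335  316   40 3890] [0.5849169  0.17060144 0.13      ]
0.75 [512.4, 259.5, 24.8, 16.8] [0.46283686 0.24220438 0.125     ]
```

```bash
python3 -m pendant '[[-0.005,-0.038,0.006,0],[-0.005,-0.038,0.006,0],[-0.005,-0.038,0.006,0],[-0.005,-0.038,0.006,0],[-0.005,-0.038,0.006,0],[-0.005,-0.038,0.006,0],[-0.005,-0.038,0.006,0],[-0.005,-0.038,0.006,0]]'
python3 -c "
from h import *
s=r.read_state();print(s['joint_positions'].round(2),s['ee_pos']);c=cam('wrist');save('w2.png',c['img'])
m,ce,_=big(blue(c['img']));print(ce,_);x,y,w,h=_[:4]
im=c['img'][max(0,y-60):y+h+60,max(0,x-60):x+w+60];print(x,y,im.shape)
import cv2;save('w2c.png',cv2.resize(im,None,fx=3,fy=3,interpolation=2) if max(im.shape)<200 else cv2.resize(im,None,fx=2,fy=2))"
```

```text
time: 4.12
ee_pos: [0.4577, -0.2862, 0.2549]
eef_rot: [-0.002, 1.0, -0.0, 0.002]
ft_force: [0.4, 0.2, 0.5]
width: 0.087
grip_force: 0.0
[-0.48  0.17  1.09  1.65 -0.15  1.41  2.2 ] [ 0.45765458 -0.28624584  0.25487795]
[313.16303844 216.25243168] [ 291  182   46   76 2159]
291 182 (196, 166, 3)
```

View pics/w2c.png

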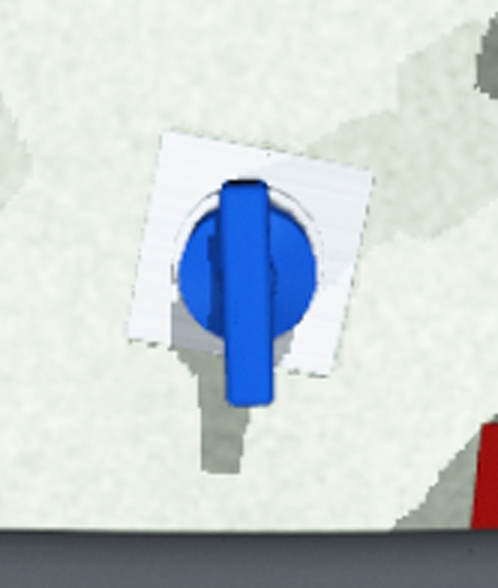

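Wrist crop: the blue key upright in the small aluminium stand, handle bar centre at about wrist pixel (313,220), lengthwise up-down in the image, within a couple of degrees of the tool's x.

Run:
```python
from h import *
c=cam("wrist")
f=lambda u,v,z:at_z(c,u/3+231,v/3+122,z,True)[:2]
a=(f(221,185,.094)+f(266,185,.094))/2; b=(f(228,404,.094)+f(272,404,.094))/2
print("handle",(a+b)/2,b-a,np.linalg.norm(a-b),np.degrees(np.arctan2(*(b-a)[::-1])), "w",np.linalg.norm(f(221,185,.094)-f(266,185,.094)))
P=[f(165,132,.004),f(374,178,.004),f(330,376,.004),f(130,340,.004)]
print("stand",np.mean(P,0),[np.linalg.norm(P[i]-P[i-1]).round(4) for i in range(4)],np.degrees(np.arctan2(*(P[1]-P[0])[::-1])))
s=r.read_state();print(s["ee_pos"],R.from_quat(s["eef_rot"]).as_euler("xyz",degrees=True))
```

```text
handle [ 0.45574069 -0.29435397] [0.07028255 0.00202532] 0.07031172230222851 1.6506227665970636 w 0.013871288838419916
stand [ 0.45795874 -0.29425144] [np.float64(0.0843), np.float64(0.0832), np.float64(0.0815), np.float64(0.0818)] 77.66938630367255
[ 0.45560272 -0.28974863  0.25200366] [-179.68004909   -0.36762562  179.80701433]
```

```bash
python3 -m pendant '[[-0.001,-0.0046,0.02,-0.03],[0,0,0.028,0],[0,0,0.028,0],[0,0,0.028,0],[0,0,0.028,0],[0,0,0.028,0],[0,0,0.018,0],[0,0,0.003,0]]'
python3 -m pendant '[[0,0,0,0],[0,0,0,0],[0,0,0,0],[0,0,0,0],[0,0,0,0],[0,0,0,0]]' 0 50
python3 -c "
from h import *
s=r.read_state();print(s['ee_pos'],s['ft_force'],s['torque'],s['width'],s['grip_force'],s['joint_positions'].round(2))"
```

```text
time: 4.88
ee_pos: [0.4568, -0.2874, 0.0704]
eef_rot: [-0.016, 1.0, 0.001, -0.002]
ft_force: [0.3, 0.8, -0.3]
width: 0.0868
grip_force: 0.0
time: 5.38
ee_pos: [0.4585, -0.2893, 0.0738]
eef_rot: [-0.016, 1.0, 0.0, 0.001]
ft_force: [0.8, -0.2, -0.3]
width: 0.0548
grip_force: 0.0
[ 0.45850996 -0.28930286  0.07378494] [ 0.77818093 -0.19671174 -0.2700618 ] [ 0.00500124  0.03764528 -0.01194337] 0.05475163814363986 0.0 [-0.33  0.38  0.97  1.87 -0.36  1.07  2.39]
```

```bash
python3 -m pendant '[[0,0,0,0],[0,0,0,0],[0,0,0,0],[0,0,0,0],[0,0,0,0],[0,0,0,0]]' 0 50
python3 -c "
from h import *
s=r.read_state();print(s['ee_pos'],s['ft_force'],s['torque'],s['width'],s['grip_force'],s['joint_positions'].round(2))"
```

```text
time: 5.88
ee_pos: [0.4581, -0.2893, 0.0732]
eef_rot: [-0.016, 1.0, 0.0, -0.0]
ft_force: [-0.5, 0.1, -0.5]
width: 0.0147
grip_force: 0.0
[ 0.45810405 -0.28929423  0.07319141] [-0.51870795  0.14048544 -0.4880624 ] [ 0.05769831  0.00754603 -0.06279742] 0.014713645228089869 0.0 [-0.33  0.39  0.97  1.87 -0.36  1.07  2.39]
```

```bash
python3 -m pendant '[[0,0,0,0],[0,0,0,0],[0,0,0,0]]' 0 50
python3 -c "
from h import *
s=r.read_state();print(s['ft_force'],s['torque'],s['width'],s['grip_force'])
c=cam('wrist');save('w3.png',cv2.resize(c['img'][150:450,200:500],(600,600)))"
```

```text
time: 6.13
ee_pos: [0.4581, -0.2893, 0.0732]
eef_rot: [-0.016, 1.0, 0.0, -0.0]
ft_force: [0.0, -0.3, 0.1]
width: 0.0019
grip_force: 0.0
[ 0.02251988 -0.29430601  0.10254084] [-0.04851396 -0.00472996 -0.05189749] 0.0019152734961450095 0.0
```

View pics/w3.png

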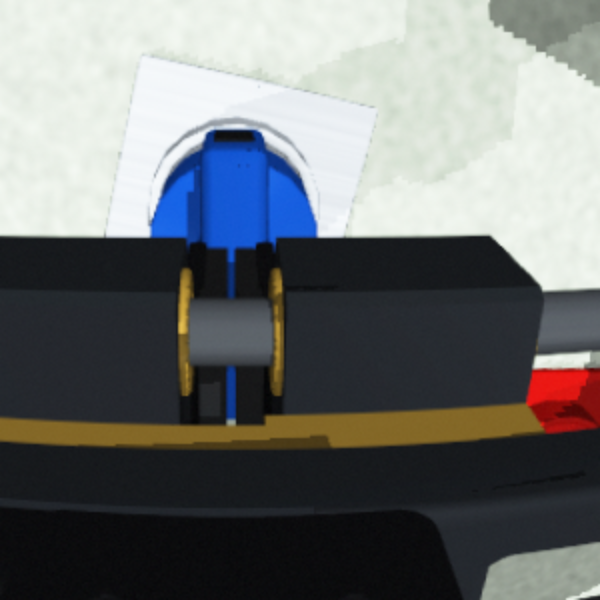

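The picture shows the fingers nearly shut with blue visible beneath the gap: the bar was not pinched, fingers seem above it. Check against the scene camera.

Run:
```python
from h import *
c=cam("wrist");s=r.read_state();print(s["ee_pos"],c["xyz"],s["width"],s["grip_force"])
for p in [(.42,-.302,.094),(.42,-.286,.094),(.42,-.294,.064),(.456,-.294,.094),tuple(s["ee_pos"]),tuple(s["ee_pos"]+[0,0,-.011])]: 
    q=proj(c,p,True);print(p,q.round(1),((q-[200,150])*2).round())
d=cam("scene");q=proj(d,s["ee_pos"]).astype(int);print(q)
u,v=q;save("s1.png",cv2.resize(d["img"][v-60:v+60,u-70:u+70],(770,660)[:2] if 0 else (700,600),interpolation=2))
```

```text
[ 0.45809352 -0.28931943  0.0731972 ] [ 0.3889185  -0.29031691  0.25856966] 0.000841898514744974 0.0
(0.42, -0.302, 0.094) [286.9 215. ] [174. 130.]
(0.42, -0.286, 0.094) [322.3 216.1] [245. 132.]
(0.42, -0.294, 0.064) [306.1 205.1] [212. 110.]
(0.456, -0.294, 0.094) [302.8 290. ] [206. 280.]
(np.float64(0.45809352011791316), np.float64(-0.2893194250641834), np.float64(0.0731971981316357)) [312.7 279.2] [225. 258.]
(np.float64(0.45809352011791316), np.float64(-0.2893194250641834), np.float64(0.0621971981316357)) [312.8 272.3] [226. 245.]
[208 250]
```

View pics/s1.png

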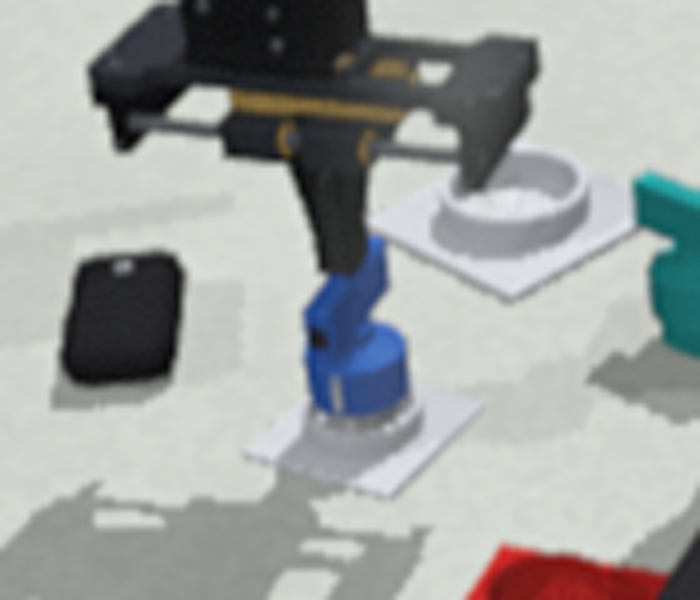

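```bash
python3 -m pendant '[[0,0,0,0],[0,0,0,0],[0,0,0,0],[0,0,0,0],[0,0,0,0],[0,0,0,0],[0,0,0,0],[0,0,0,0]]' 0.6
python3 -m pendant '[[0,0,0.005,0],[0,0,0.005,0],[0,0,0.005,0],[0,0,0.005,0],[0,0,0.005,0],[0,0,0,0]]'
python3 - <<'E'
from h import *
s=r.read_state();print(s["ee_pos"],s["ft_force"],s["joint_positions"].round(3))
c=cam("wrist");d=cam("scene");u,v=208,245
a=cv2.resize(d["img"][v-50:v+50,u-70:u+70],(560,400),interpolation=2);b=cv2.resize(c["img"][150:400,200:400],(320,400))
b=cv2.resize(c["img"][180:380,255:375],(240,400))
save("m2.png",np.hstack([a,b]))
E
```

```text
time: 6.95
ee_pos: [0.4581, -0.2893, 0.0732]
eef_rot: [-0.016, 1.0, 0.0, -0.0]
ft_force: [0.7, -0.3, 0.0]
width: 0.0458
grip_force: 0.0
time: 7.45
ee_pos: [0.4575, -0.289, 0.047]
eef_rot: [-0.016, 1.0, 0.0, -0.001]
ft_force: [-0.4, 0.7, -0.8]
width: 0.0521
grip_force: 0.0
[ 0.4574758  -0.28897059  0.04699709] [-0.41306792  0.72885536 -0.77634494] [-0.3    0.424  0.942  1.893 -0.398  1.028  2.415]
```

View pics/m2.png

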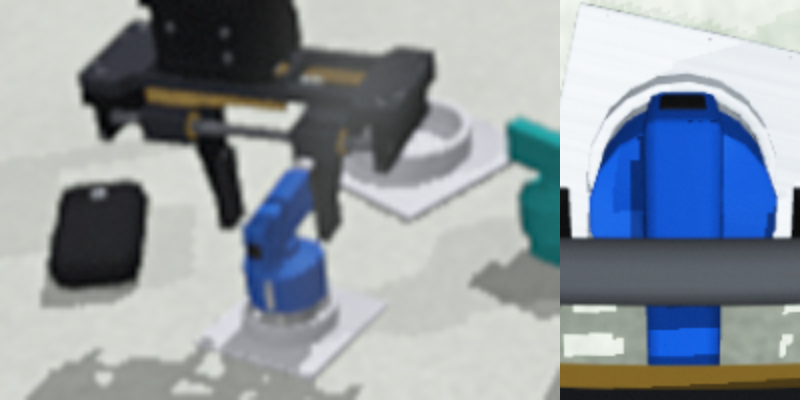

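The fingers now straddle the bar properly (tips about level with the bar's lower edge); the reported z is evidently ~28 mm low here. Grip.

```bash
python3 -m pendant '[[0,0,0,0],[0,0,0,0],[0,0,0,0],[0,0,0,0],[0,0,0,0],[0,0,0,0],[0,0,0,0],[0,0,0,0]]' 0 50
python3 -m pendant '[[0,0,0,0],[0,0,-0.003,0],[0,0,-0.003,0],[0,0,-0.006,0],[0,0,-0.01,0],[0,0,-0.02,0],[0,0,-0.03,0],[0,0,-0.03,0]]'
python3 -c "
from h import *
s=r.read_state();print(s['ee_pos'],s['ft_force'],s['torque'],s['width'],s['grip_force'],s['joint_positions'].round(2))"
```

```text
time: 8.22
ee_pos: [0.4581, -0.2892, 0.0482]
eef_rot: [-0.016, 1.0, 0.0, -0.0]
ft_force: [-0.8, 0.4, 1.0]
width: 0.0157
grip_force: 50.0
time: 8.88
ee_pos: [0.4574, -0.2894, 0.1517]
eef_rot: [-0.016, 1.0, 0.0, -0.001]
ft_force: [0.9, -0.2, -1.6]
width: 0.0156
grip_force: 50.0
[ 0.45737606 -0.28941834  0.15168556] [ 0.87598237 -0.20892512 -1.58698189] [ 0.04185569 -0.10969638 -0.01522436] 0.01560703840790222 49.960937085561454 [-0.41  0.28  1.04  1.79 -0.26  1.22  2.31]
```

```bash
python3 -m pendant '[[0,0,-0.03,0],[0,0.01,-0.03,0],[0,0.03,-0.03,0],[-0.001,0.0366,0,0],[-0.001,0.0366,0,0],[-0.001,0.0366,0,0],[-0.001,0.0366,0,0],[-0.001,0.0366,0,0]]'
python3 -m pendant '[[-0.001,0.0366,0,0],[-0.001,0.0366,0,0],[-0.001,0.0366,0,0],[-0.001,0.0366,0,0],[-0.001,0.0366,0,0],[-0.001,0.0366,0,0],[0,0,0,0],[0,0,0,0]]'
python3 -c "
from h import *
s=r.read_state();print(s['ee_pos'],s['joint_positions'].round(2),s['ft_force'],s['torque'],s['grip_force'])
t=cam('top');d=cam('scene');c=cam('wrist');np.savez('look1.npz',img=c['img'],xyz=c['xyz'],attitude=c['attitude'],camera_matrix=c['camera_matrix'])
h=orange(c['img']);
n,l,st,ce=cv2.connectedComponentsWithStats(h)
for i in range(1,n):
  if st[i,4]>40: print(st[i],ce[i].round(1),at_z(c,*ce[i],.128,True).round(4))
for nme,k in (('top',t),('scene',d)):
  n,l,st,ce=cv2.connectedComponentsWithStats(orange(k['img']))
  for i in range(1,n):
    if 15<st[i,4]<400: print(nme,st[i],ce[i].round(1),at_z(k,*ce[i],.129).round(4))
q=proj(c,(.469,.243,.13),True).astype(int);print(q)
u=min(max(q[0],60),580);v=q[1];save('f1.png',cv2.resize(c['img'][v-60:v+60,u-60:u+60],(600,600),interpolation=2));print(u,v)
"
```

```text
time: 9.55
ee_pos: [0.4556, -0.0655, 0.2408]
eef_rot: [-0.016, 1.0, 0.001, 0.001]
ft_force: [1.2, 1.2, -1.9]
width: 0.0156
grip_force: 50.0
time: 10.22
ee_pos: [0.4546, 0.1543, 0.2401]
eef_rot: [-0.018, 1.0, -0.0, 0.0]
ft_force: [-0.3, -1.6, -2.0]
width: 0.016
grip_force: 50.0
[0.45456703 0.15428287 0.2400756 ] [-1.01 -0.04  0.58  1.79  0.02  1.38  1.17] [-0.25871583 -1.58593595 -2.01163803] [-0.03773487  0.01460064 -0.02915851] 49.96120283380151
[ 551  139   89  107 7238] [601.5 189. ] [0.4008 0.4395 0.128 ]
[ 405  232   37   37 1091] [423.1 250.1] [0.4686 0.2461 0.128 ]
[541 281  26  10 169] [555.2 286.1] [0.5031 0.3969 0.128 ]
[256 284  13  64 457] [261.3 315.2] [0.5332 0.1075 0.128 ]
[363 284  12  64 480] [369.1 315. ] [0.53   0.2035 0.128 ]
[536 320  22  27 327] [547.4 329.7] [0.5527 0.4013 0.128 ]
[ 124  349  377   26 4922] [325.9 363.8] [0.5827 0.1671 0.128 ]
[442 473  22   7  99] [452.9 477.1] [0.7697 0.3387 0.128 ]
scene [385  61   5  28  70] [387.1  70.5] [-1.2374 -0.0602  0.129 ]
scene [422 160  22   8  96] [433.3 164.2] [-0.0729  0.2174  0.129 ]
scene [557 223  11  28  42] [562.7 236.7] [0.2866 0.5308 0.129 ]
scene [574 228  10  23  40] [577.7 237.2] [0.2803 0.5649 0.129 ]
scene [429 259  16  14 156] [436.6 266.6] [0.4816 0.246  0.129 ]
scene [529 268  11  24  35] [532.4 281.4] [0.4888 0.4387 0.129 ]
scene [561 290  23  10  30] [572.5 296. ] [0.5208 0.51   0.129 ]
scene [525 302   6  12  16] [526.6 307.4] [0.5787 0.4175 0.129 ]
[420 251]
420 251
```

View pics/f1.png

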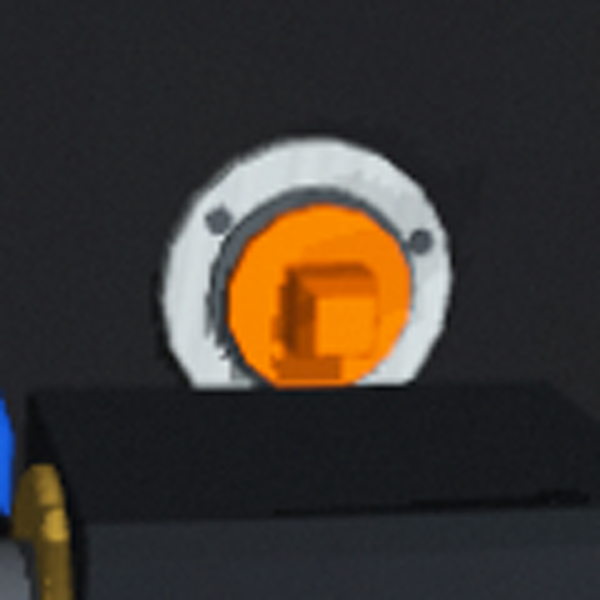

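Fastener seen in the crop: flange centre near wrist pixel (424,251), base centre (422,247), head top face near (430,256), its sides nearly along the image axes.

Run:
```python
from h import *
from scipy.optimize import least_squares
c=dict(np.load("look1.npz"))
im=c["img"];h=cv2.cvtColor(im,cv2.COLOR_RGB2HSV)
crop=h[243:268,410:442];V=crop[...,2];
print(V[4:24,4:30])
px=lambda a,b:np.array([a/5+360,b/5+191])-.0
th=np.linspace(0,2*np.pi,120)
def ell(x,y,z,rad,cc): return np.array([proj(cc,(x+rad*np.cos(t),y+rad*np.sin(t),z),True) for t in th])
def res(p,full=False):
    x,y,dz=p; cc=dict(c);cc["xyz"]=c["xyz"]+[0,0,dz]
    b=ell(x,y,.116,.027,cc);f=ell(x,y,.1235,.017,cc);t=proj(cc,(x,y,.138),True)
    L=px(165,137);Rr=px(452,137);fl=px(229,205);fr=px(412,205);tc=px(348,325)
    return np.array([b[:,0].min()-L[0],b[:,0].max()-Rr[0],b[:,1].min()-L[1],f[:,0].min()-fl[0],f[:,0].max()-fr[0],f[:,1].min()-fl[1],*(t-tc)])
for fix in (False,True):
    s=least_squares((lambda p:res([*p,0])) if fix else res,[.469,.245] if fix else [.469,.245,0]);print(s.x.round(4),s.fun.round(2))
s=r.read_state();print(s["ee_pos"],R.from_quat(s["eef_rot"]).as_matrix().round(3),c["xyz"])
# direct head edge directions at z=.138 in world
for a,b in [((316,292),(378,292)),((318,355),(376,358)),((316,292),(318,355)),((378,292),(376,358))]:
    d=at_z(c,*px(*b),.138,True)-at_z(c,*px(*a),.138,True);print(np.degrees(np.arctan2(d[1],d[0])),np.linalg.norm(d))
```

```text
[[249 246 223 155 116 142 181 208 216 217 217 217 216 217 218 217 217 217
  216 216 219 231 243 243 243 243]
 [249 229 159 126 116 137 169 197 212 217 218 217 216 217 218 217 216 217
  217 217 217 228 243 242 243 243]
 [249 228 157 125 118 136 159 169 193 214 220 220 222 224 224 224 224 224
  224 225 221 228 243 243 242 243]
 [249 228 158 125 118 138 159 155 157 205 233 233 236 240 240 241 241 241
  241 241 238 234 243 243 243 242]
 [249 227 159 126 118 137 148 143 153 225 250 250 250 250 249 249 250 249
  250 250 247 239 243 243 243 243]
 [249 227 157 126 118 129 141 143 151 225 250 249 249 250 250 249 250 249
  250 249 247 239 242 243 243 243]
 [249 227 158 123 118 132 143 140 154 226 250 249 249 250 250 249 250 250
  249 249 247 239 242 243 246 250]
 [234 196 155 127 119 132 142 143 154 226 250 250 249 249 250 250 249 249
  249 250 245 232 245 249 250 250]
 [223 184 157 124 119 132 143 150 173 231 249 250 249 249 250 249 249 250
  250 250 245 231 245 250 250 250]
 [223 184 152 120 117 140 157 161 180 234 250 250 250 250 250 250 250 250
  250 250 245 240 249 250 250 246]
 [221 184 
[... 808 characters left out ...]
84 231 250 250 250
  250 248 232 189 215 213 213 215]
 [248 215 184 185 183 183 184 186 185 185 185 185 185 185 233 249 250 249
  247 233 178 186 214 214 214 214]
 [245 216 183 184 184 183 184 184 185 185 185 185 186 185 233 249 249 240
  193 188 211 209 209 209 207 211]]
[ 0.4704  0.2487 -0.0007] [-0.16  0.01  0.36  0.02  0.4  -0.1  -0.25 -0.25]
[0.4705 0.2489] [-0.09 -0.05  0.4   0.06  0.36 -0.1  -0.26 -0.29]
[0.45519503 0.15149021 0.24016458] [[-1.   -0.03  0.  ]
 [-0.03  1.    0.  ]
 [-0.    0.   -1.  ]] [0.38585962 0.15088338 0.4255134 ]
91.44557863198638 0.010988879181698021
88.12212239526262 0.010463551405412773
8.32790982214736 0.01104088948580907
5.30361712215217 0.01159420779873692
```

```bash
python3 -m pendant '[[-0.022,0.024,0,0],[-0.022,0.024,0,0],[-0.022,0.024,0.01,0],[-0.022,0.024,0.01,0],[0,0,0,0],[0,0,0,0],[0,0,0,0],[0,0,0,0]]'
python3 - <<'E'
from h import *
c=cam("wrist");d=cam("scene");np.savez('look2.npz',**{k:c[k] for k in("img","xyz","attitude","camera_matrix")})
s=r.read_state();e=s["ee_pos"];print(e,R.from_quat(s["eef_rot"]).as_matrix().round(3)[0],s["joint_positions"].round(2))
q=proj(c,(.4705,.249,.13),True).astype(int);u,v=q;print(q)
v0=max(0,v-30);A=cv2.resize(c["img"][v0:v0+60,u-30:u+30],(480,480),interpolation=2)
zz=proj(d,e).astype(int);print(zz);B=cv2.resize(d["img"][zz[1]-50:zz[1]+70,zz[0]-40:zz[0]+40],(320,480),interpolation=2)
for z in (e[2]-.044,e[2]-.022,e[2]+.004,e[2]+.046): print(z,((proj(d,(e[0],e[1],z))-[zz[0]-40,zz[1]-50])*4).round())
save("f2.png",np.hstack([A,B]));print(u-30,v0)
E
```

```text
time: 11.03
ee_pos: [0.5401, 0.2499, 0.2208]
eef_rot: [-0.015, 1.0, 0.0, 0.001]
ft_force: [0.2, 0.0, -2.0]
width: 0.0158
grip_force: 50.0
[0.53988009 0.25062691 0.22094939] [-1.    -0.031  0.001] [-0.99  0.28  0.59  1.54 -0.16  1.37  1.21]
[314 145]
[444 244]
0.17694939170171675 [149. 278.]
0.19894939170171674 [156. 240.]
0.22494939170171674 [163. 195.]
0.2669493917017167 [176. 119.]
284 115
```

View pics/f2.png

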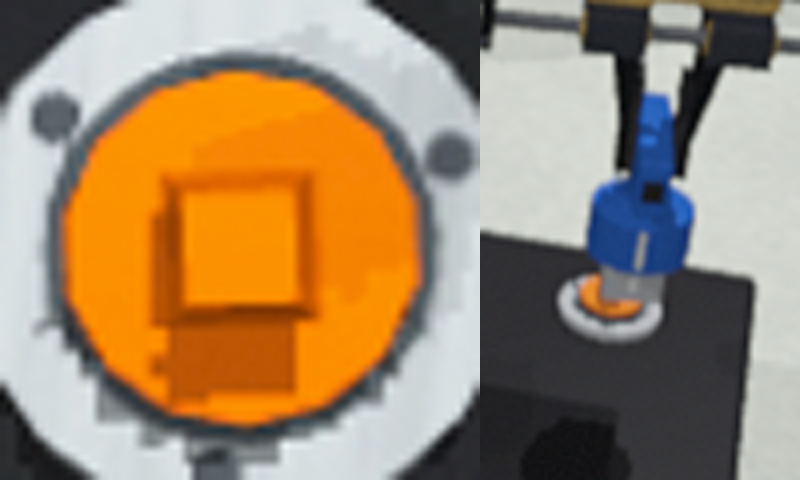

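Crop: head's square sides lie along the image axes (within ~1°), top-face centre at wrist pixel (314,146); the held key hangs straight, socket free of the fastener.

Run:
```python
from h import *
c=dict(np.load("look2.npz"));s=r.read_state();e=s["ee_pos"];T=R.from_quat(s["eef_rot"])
p=at_z(c,314.1,145.9,.138,True);q=at_z(c,314.2,146,.1235,True);print("head",p,q)
for g in (q,(p+q)/2): print("rel tool",T.inv().apply(g-e).round(4))
im=c["img"];b=blue(im);rows=np.where(b[:,300:330].sum(1)>255*6)[0];print(rows[:12]);cols=[np.where(b[k])[0] for k in range(rows[0],rows[0]+60,6)];print([(k.min(),k.max()) for k in cols if len(k)])
for v in range(rows[0]-8,rows[0]+14): print(v,im[v,313],end=" ")
# expected handle end top edge pos in image
for dx in (.034,.036,.038): print(dx,proj(c,e+T.apply([dx,0,-.046]),True).round(1),proj(c,e+T.apply([dx,0,-.016]),True).round(1))
print(s["torque"],s["ft_force"])
```

```text
head [0.47061108 0.24852252 0.138     ] [0.47068019 0.2485775  0.1235    ]
rel tool [ 0.0693 -0.0001  0.0974]
rel tool [ 0.0694 -0.0001  0.0901]
[223 224 225 226 227 228 229 230 231 232 233 234]
[(np.int64(305), np.int64(326)), (np.int64(299), np.int64(332)), (np.int64(293), np.int64(338)), (np.int64(285), np.int64(346)), (np.int64(280), np.int64(350)), (np.int64(277), np.int64(354)), (np.int64(274), np.int64(356)), (np.int64(272), np.int64(358)), (np.int64(270), np.int64(360)), (np.int64(268), np.int64(362))]
215 [40 42 45] 216 [41 43 46] 217 [40 41 46] 218 [42 43 45] 219 [41 41 45] 220 [40 40 44] 221 [42 41 46] 222 [41 41 45] 223 [33 42 69] 224 [22 45 96] 225 [14 35 85] 226 [16 17 17] 227 [14 15 18] 228 [15 15 18] 229 [16 15 17] 230 [15 18 19] 231 [26 26 29] 232 [25 38 69] 233 [ 18  50 120] 234 [ 12  56 145] 235 [ 14  57 146] 236 [ 14  59 151] 0.034 [313.5 237.9] [313.8 222.2]
0.036 [313.5 232.9] [313.8 218. ]
0.038 [313.4 227.8] [313.8 213.8]
[-0.0013075   0.00863693  0.00716074] [-0.48557113 -0.2752614  -1.9553892 ]
```

Run:
```python
from h import *
c=dict(np.load("look2.npz"));s=r.read_state();e=s["ee_pos"];T=R.from_quat(s["eef_rot"])
b=blue(c["img"])
def chord(dx,dy,zt,rows):
    P=[]
    for z in (-.004+zt,.022+zt):
        for t in np.linspace(0,2*np.pi,200): P.append(proj(c,e+T.apply([dx+.025*np.cos(t),dy+.025*np.sin(t),z]),True))
    H=cv2.convexHull(np.array(P,np.float32)*8).astype(np.int32);m=np.zeros((3840,5120),np.uint8);cv2.fillConvexPoly(m,H,1)
    return [(np.where(m[int(v*8+4)])[0][[0,-1]]/8) if m[int(v*8+4)].any() else np.array([np.nan]*2) for v in rows]
rows=[229,235,241,247,253,259]
print([np.where(b[v])[0][[0,-1]].tolist() for v in rows])
for dx in (-.003,-.001,.001,.003): print(dx,[np.round(k,0).tolist() for k in chord(dx,0,0,rows)])
```

```text
[[299, 332], [293, 338], [285, 346], [280, 350], [277, 354], [274, 356]]
-0.003 [[309.0, 319.0], [291.0, 337.0], [284.0, 344.0], [279.0, 350.0], [275.0, 353.0], [273.0, 355.0]]
-0.001 [[296.0, 332.0], [286.0, 342.0], [280.0, 348.0], [276.0, 352.0], [274.0, 354.0], [272.0, 356.0]]
0.001 [[290.0, 338.0], [283.0, 345.0], [278.0, 350.0], [275.0, 353.0], [272.0, 356.0], [270.0, 358.0]]
0.003 [[286.0, 343.0], [280.0, 348.0], [276.0, 352.0], [273.0, 355.0], [271.0, 357.0], [268.0, 359.0]]
```

```bash
python3 -m pendant '[[0.018,0,0,0],[0.018,0,0,0],[0.018,0,0,0],[0.0184,0,0,0],[0,0,0.015,0],[0,0,0.015,0],[0,0,0.003,0],[0,0,0,0]]'
python3 -m pendant '[[0,0,0.003,0],[0,0,0.003,0],[0,0,0,0]]'
python3 -c "
from h import *
s=r.read_state();print(s['ee_pos'],s['ft_force'],s['torque'].round(3));e=s['ee_pos'];T=R.from_quat(s['eef_rot']);print(T.inv().apply([.4706,.2485,e[2]]-e))"
```

```text
time: 11.8
ee_pos: [0.4669, 0.2487, 0.1866]
eef_rot: [-0.016, 1.0, 0.0, -0.0]
ft_force: [0.2, -0.9, -1.4]
width: 0.0153
grip_force: 50.0
time: 12.05
ee_pos: [0.4676, 0.2492, 0.1808]
eef_rot: [-0.016, 1.0, 0.0, 0.0]
ft_force: [1.2, -0.2, -1.6]
width: 0.0158
grip_force: 50.0
[0.46760929 0.24917489 0.18080063] [ 1.22567172 -0.23402967 -1.58771727] [-0.074  0.036  0.026]
[-2.96770645e-03 -7.69755049e-04  8.40297871e-07]
```

```bash
python3 -m pendant '[[0,-0.0005,0.002,0],[0,0,0.002,0],[0,0,0,0]]'
python3 -m pendant '[[0,0,0.002,0],[0,0,0.001,0],[0,0,0,0]]'
```

```text
time: 12.3
ee_pos: [0.4677, 0.2481, 0.1766]
eef_rot: [-0.016, 1.0, -0.0, 0.0]
ft_force: [0.7, -2.5, -1.4]
width: 0.0155
grip_force: 50.0
time: 12.55
ee_pos: [0.4674, 0.248, 0.1733]
eef_rot: [-0.016, 1.0, -0.001, -0.0]
ft_force: [0.5, -5.3, -2.6]
width: 0.0156
grip_force: 50.0
```

```bash
python3 -m pendant '[[0,-0.0006,0,0],[0,0,0.001,0],[0,0,0,0]]'
python3 -m pendant '[[0,0,0.001,0],[0,0,0.001,0],[0,0,0,0]]'
```

```text
time: 12.8
ee_pos: [0.4674, 0.2479, 0.1726]
eef_rot: [-0.016, 1.0, -0.0, -0.0]
ft_force: [0.8, -5.3, -1.1]
width: 0.0157
grip_force: 50.0
time: 13.05
ee_pos: [0.4674, 0.2479, 0.1706]
eef_rot: [-0.016, 1.0, -0.0, -0.0]
ft_force: [0.5, -5.7, -0.7]
width: 0.0156
grip_force: 50.0
```

```bash
python3 -m pendant '[[0,-0.001,0,0],[0,0,0.001,0],[0,0,0,0]]'
python3 -m pendant '[[0,0,0.001,0],[0,0,0.001,0],[0,0,0,0]]'
python3 -c "
from h import *
s=r.read_state();print(s['ee_pos'],s['ft_force'],s['torque'].round(3))"
```

```text
time: 13.3
ee_pos: [0.4674, 0.2476, 0.1697]
eef_rot: [-0.016, 1.0, 0.0, 0.0]
ft_force: [0.6, -2.0, -1.2]
width: 0.0156
grip_force: 50.0
time: 13.55
ee_pos: [0.4674, 0.2474, 0.1675]
eef_rot: [-0.016, 1.0, 0.0, -0.0]
ft_force: [0.6, -2.3, -1.5]
width: 0.0156
grip_force: 50.0
[0.46735729 0.24744859 0.1675486 ] [ 0.59504293 -2.34687708 -1.51997455] [-0.651 -0.185  0.013]
```

```bash
python3 -m pendant '[[0,-0.0004,0.0005,0],[0,0,0.0005,0],[0,0,0,0]]'
python3 -m pendant '[[0,0,0.0005,0],[0,0,0.0005,0],[0,0,0,0]]'
```

```text
time: 13.8
ee_pos: [0.4675, 0.2473, 0.167]
eef_rot: [-0.016, 1.0, 0.0, 0.0]
ft_force: [-0.9, 0.0, 1.4]
width: 0.016
grip_force: 50.0
time: 14.05
ee_pos: [0.4677, 0.2474, 0.1668]
eef_rot: [-0.016, 1.0, 0.001, 0.0]
ft_force: [-2.4, -2.1, 8.8]
width: 0.0157
grip_force: 50.0
```

```bash
cat > t.py <<'E'
from h import *
s=r.read_state();T=R.from_quat(s["eef_rot"]).as_matrix();print("az",np.arctan2(T[1,0],T[0,0]).round(4),s["ee_pos"].round(4),s["ft_force"].round(1),s["torque"].round(3),"j7",s["joint_positions"][6].round(2))
E
python3 t.py
python3 -m pendant '[[0,0.00015,0.0001,0.05],[0,0.00015,0.0001,0.05],[0,0,0,0]]'>/dev/null; python3 t.py
python3 -m pendant '[[0,0.00015,0,0.05],[0,0.00015,0,0.05],[0,0,0,0]]'>/dev/null; python3 t.py
python3 -m pendant '[[0,0.00015,0.0001,0.05],[0,0,0,0]]'>/dev/null; python3 t.py
```

```text
az -3.1091 [0.4677 0.2474 0.1668] [-2.4 -2.1  8.8] [-0.683  0.757  0.001] j7 1.11
az 3.0709 [0.4677 0.2478 0.1667] [-2.5 -2.2  9.6] [-0.594  0.692  0.055] j7 1.0
az 2.971 [0.4678 0.2482 0.1665] [-2.6 -1.2  8.4] [-0.414  0.543 -0.014] j7 0.9
az 2.9214 [0.4678 0.2484 0.1665] [-1.8 -1.2  8.4] [-0.402  0.564 -0.06 ] j7 0.86
```

```bash
python3 -m pendant '[[0,0.00015,0.0001,0.05],[0,0,0,0]]'>/dev/null; python3 t.py
python3 -m pendant '[[0,0.00015,0.0001,0.05],[0,0,0,0]]'>/dev/null; python3 t.py
python3 -m pendant '[[0,0.00015,0.0001,0.05],[0,0,0,0]]'>/dev/null; python3 t.py
python3 -m pendant '[[0,0.00015,0,0.05],[0,0,0,0]]'>/dev/null; python3 t.py
```

```text
az 2.8713 [0.4679 0.2486 0.1664] [-2.  -1.1  8.9] [-0.338  0.527 -0.024] j7 0.81
az 2.8214 [0.468  0.2488 0.1664] [-2.4 -0.7  9.1] [-0.328  0.535  0.023] j7 0.76
az 2.7714 [0.4681 0.249  0.1664] [-1.4 -1.   8.3] [-0.415  0.445  0.06 ] j7 0.71
az 2.7212 [0.4683 0.2489 0.1663] [-1.1 -1.3  8.5] [-0.484  0.327  0.039] j7 0.66
```

```bash
python3 -m pendant '[[0,0.00015,0.0001,0.05],[0,0,0,0]]'>/dev/null; python3 t.py
python3 -m pendant '[[0,0.00015,0,0.05],[0,0,0,0]]'>/dev/null; python3 t.py
python3 -m pendant '[[0,0.00015,0.0001,0.05],[0,0,0,0]]'>/dev/null; python3 t.py
```

```text
az 2.671 [0.4685 0.2488 0.1663] [-1.1 -2.3  9.5] [-0.668  0.223  0.046] j7 0.61
az 2.621 [0.4686 0.2489 0.1663] [-0.5 -2.3  9.7] [-0.802  0.276  0.151] j7 0.56
az 2.5711 [0.4687 0.249  0.1663] [-1.6 -2.9 11.3] [-0.872  0.398  0.203] j7 0.51
```

```bash
python3 -m pendant '[[0,0.00015,0,0.05],[0,0,0,0]]'>/dev/null; python3 t.py
python3 -m pendant '[[0,0.00015,0,0.05],[0,0,0,0]]'>/dev/null; python3 t.py
python3 -m pendant '[[0,0.00015,0,0.05],[0,0,0,0]]'>/dev/null; python3 t.py
```

```text
az 2.5212 [0.4687 0.2492 0.1663] [-2.  -2.4  9.9] [-0.857  0.345  0.139] j7 0.46
az 2.4712 [0.4688 0.2494 0.1663] [-1.3 -2.5 10.4] [-0.795  0.335  0.137] j7 0.41
az 2.4211 [0.4689 0.2496 0.1663] [-0.9 -2.3 10.4] [-0.679  0.298  0.077] j7 0.36
```

```bash
python3 -m pendant '[[0,0.0003,0,0.1],[0,0.0003,0,0.1],[0,0.0002,0,0.07],[0,0,0,0]]'>/dev/null; python3 t.py
python3 -m pendant '[[0,0,0,0],[0,0,0,0]]'>/dev/null; python3 t.py
```

```text
az 2.1494 [0.4697 0.2505 0.1663] [ 0.2 -0.5  9.4] [-0.313  0.074  0.054] j7 0.1
az 2.1541 [0.4697 0.2505 0.1664] [-0.  -1.2  8.9] [-0.3    0.093 -0.052] j7 0.1
```

```bash
python3 -m pendant '[[0,0.00015,0,0.05],[0,0,0,0]]'>/dev/null; python3 t.py
python3 -m pendant '[[0,0.00015,0,0.05],[0,0,0,0]]'>/dev/null; python3 t.py
```

```text
az 2.1013 [0.4698 0.2506 0.1664] [-1.1 -0.9  8.6] [-0.327 -0.008  0.036] j7 0.05
az 2.0512 [0.47   0.2506 0.1663] [-0.9  0.9 10.1] [-0.387  0.06   0.002] j7 0.0
```

```bash
python3 -m pendant '[[0,0.0001,0,0.03],[0,0,0,0]]'>/dev/null; python3 t.py
python3 -m pendant '[[0,0,0,0.02],[0,0,0,0]]'>/dev/null; python3 t.py; python3 -m pendant '[[0,0,0,0]]'>/dev/null; python3 t.py
```

```text
az 2.0223 [0.4701 0.2505 0.1663] [-0.5 -2.   8.5] [-0.455  0.068  0.014] j7 -0.03
az 2.003 [0.4701 0.2505 0.1663] [ 0.9 -1.   9.5] [-0.427 -0.041  0.173] j7 -0.05
az 2.004 [0.4701 0.2505 0.1663] [ 0.2 -1.5  7.8] [-0.478  0.011  0.091] j7 -0.05
```

```bash
python3 -m pendant '[[0,0,0,-0.03],[0,0,0,0]]'>/dev/null; python3 t.py
python3 -m pendant '[[0,0,-0.002,0],[0,0,-0.003,0],[0,0,-0.005,0],[0,0,-0.01,0],[0,0,-0.02,0],[0,0,-0.03,0],[0,0,0,0]]'; python3 t.py
python3 - <<'E'
from h import *
c=cam("top");im=c["img"];save("t2.png",cv2.resize(im[190:310,380:500],(600,600),interpolation=2))
for o in r.outline_of("stand_in","top")[:5]:
    b=o["bbox"];
    if abs(b[0]-439)<25 and abs(b[1]-250)<25:
        ys,xs=np.where(o["mask"]);print(o["score"],b,at_z(c,xs.mean(),ys.mean(),.006),at_z(c,b[0],b[1],.004))
        h=cv2.findContours(o["mask"].astype(np.uint8),0,2)[0];rc=cv2.minAreaRect(max(h,key=cv2.contourArea));print(rc,at_z(c,*rc[0],.004))
E
```

```text
az 2.0357 [0.4701 0.2505 0.1663] [ 0.3 -3.  10.1] [-0.44   0.062  0.006] j7 -0.01
time: 18.38
ee_pos: [0.4705, 0.2506, 0.2403]
eef_rot: [0.526, 0.85, 0.003, 0.001]
ft_force: [1.5, 0.0, -1.1]
width: 0.0155
grip_force: 50.0
az 2.0335 [0.4705 0.2506 0.2403] [ 1.5  0.  -1.1] [-0.013 -0.021  0.006] j7 -0.05
0.88 [438.8, 248.9, 40.0, 38.5] [ 0.46017175 -0.2890819   0.006     ] [ 0.45919251 -0.29025798  0.004     ]
((438.52996826171875, 248.28997802734375), (35.0724983215332, 35.49676513671875), 8.13010311126709) [ 0.46069617 -0.28968393  0.004     ]
```

View pics/t2.png

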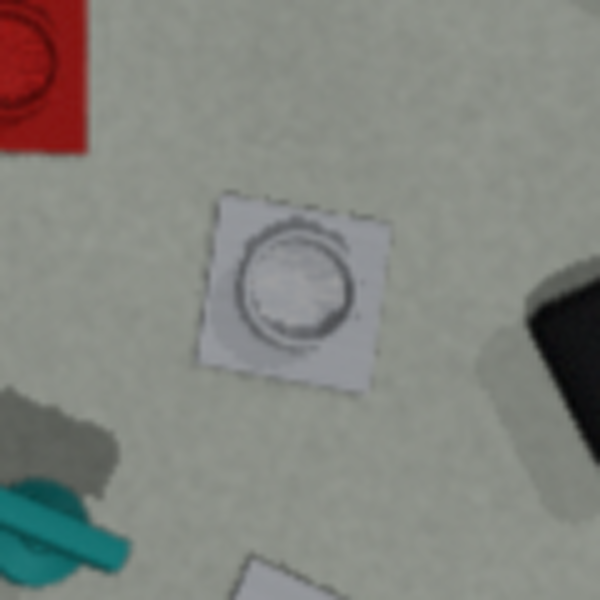

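Stand seen empty, plate square centred at crop (295,292), ring within it: world (0.4605, −0.2895), matching where the key was gripped.

```bash
python3 -m pendant '[[-0.034,-0.01786,0,0],[-0.034,-0.01786,0,0],[-0.034,-0.01786,0,0],[-0.034,-0.01786,0,0],[-0.034,-0.01786,0,0],[-0.034,-0.01786,0,0],[-0.034,-0.01786,0,0]]'>/dev/null
python3 -m pendant '[[-0.034,-0.01786,0,0],[-0.034,-0.01786,0,0],[-0.034,-0.01786,0,0],[-0.034,-0.01786,0,0],[-0.034,-0.01786,0,0],[-0.034,-0.01786,0,0],[-0.0337,-0.01786,0,0]]'>/dev/null
python3 -m pendant '[[0,0,0.03,0],[0,0,0.03,0],[0,0,0.03,0],[0,0,0.03,0],[0,0,0,0],[0,0,0,0],[0,0,0,0]]'>/dev/null;python3 t.py
python3 -c "
from h import *
s=r.read_state();T=R.from_quat(s['eef_rot']);print(T.inv().apply([.4607,-.2892,s['ee_pos'][2]]-s['ee_pos'])+[.003,0,0],s['joint_positions'].round(2))"
```

```text
az 2.0333 [ 0.4584 -0.2828  0.1166] [ 0.5 -1.  -1.3] [-0.065 -0.018 -0.015] j7 1.25
[-3.77114101e-03 -7.75384796e-04  5.90437439e-06] [-0.48  0.37  1.14  1.84 -0.37  1.16  1.25]
```

```bash
python3 -m pendant '[[-0.0038,-0.0008,0,0],[0,0,0.02,0],[0,0,0.02,0],[0,0,0.008,0],[0,0,0,0],[0,0,0,0]]'>/dev/null;python3 t.py
python3 -c "
from h import *
s=r.read_state();T=R.from_quat(s['eef_rot']);print(T.inv().apply([.4607,-.2892,s['ee_pos'][2]]-s['ee_pos'])+[.003,0,0])
d=cam('scene');q=proj(d,(.46,-.289,.03)).astype(int);u,v=q;save('p1.png',cv2.resize(d['img'][v-40:v+35,u-50:u+50],(800,600),interpolation=2))"
```

```text
az 2.0335 [ 0.4595 -0.2866  0.0683] [-0.1  0.4 -1.4] [-0.063  0.025  0.032] j7 1.31
[ 1.29367253e-04 -4.10759141e-05  2.66421086e-06]
```

View pics/p1.png

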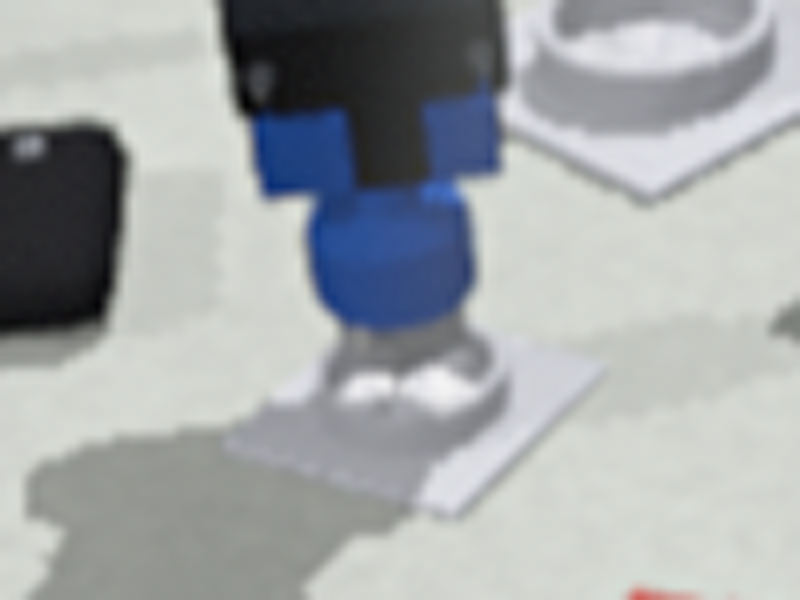

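```bash
python3 -m pendant '[[0,0,0.004,0],[0,0,0.003,0],[0,0,0,0]]'
python3 -m pendant '[[0,0,0.003,0],[0,0,0.003,0],[0,0,0,0]]'
python3 -m pendant '[[0,0,0.003,0],[0,0,0.002,0],[0,0,0,0]]'
```

```text
time: 21.03
ee_pos: [0.4591, -0.286, 0.0601]
eef_rot: [0.526, 0.85, 0.0, 0.0]
ft_force: [-1.0, 0.9, -1.5]
width: 0.0154
grip_force: 50.0
time: 21.28
ee_pos: [0.4588, -0.286, 0.0537]
eef_rot: [0.526, 0.85, -0.0, -0.0]
ft_force: [-0.2, 0.5, -3.0]
width: 0.0157
grip_force: 50.0
time: 21.53
ee_pos: [0.4588, -0.286, 0.0488]
eef_rot: [0.526, 0.85, -0.0, -0.0]
ft_force: [-0.6, 0.0, -3.1]
width: 0.0155
grip_force: 50.0
```

In the ring (rim below its 14 mm edge, no side force); down to contact.

```bash
python3 -m pendant '[[0,0,0.0007,0],[0,0,0,0],[0,0,0,0]]'
python3 -m pendant '[[0,0,0.0005,0],[0,0,0,0],[0,0,0,0]]'
```

```text
time: 21.78
ee_pos: [0.4591, -0.2862, 0.0486]
eef_rot: [0.526, 0.85, -0.0, 0.0]
ft_force: [0.7, 0.3, -2.1]
width: 0.0154
grip_force: 50.0
time: 22.03
ee_pos: [0.4592, -0.2863, 0.0482]
eef_rot: [0.526, 0.85, 0.0, 0.0]
ft_force: [-0.1, -0.4, 1.5]
width: 0.0156
grip_force: 50.0
```

```bash
python3 -m pendant '[[0,0,0,0],[0,0,0,0],[0,0,0,0],[0,0,0,0],[0,0,0,0],[0,0,0,0],[0,0,0,0],[0,0,0,0]]' 0.7
python3 -m pendant '[[0,0,-0.01,0],[0,0,-0.02,0],[0,0,-0.03,0],[0,0,-0.04,0],[0,0,-0.04,0],[0,0,-0.03,0],[0,0,0,0],[0,0,0,0]]'
python3 -c "
from h import *
d=cam('scene');q=proj(d,(.46,-.289,.04)).astype(int);u,v=q;a=cv2.resize(d['img'][v-35:v+35,u-35:u+35],(400,400),interpolation=2)
q=proj(d,(.4705,.2485,.13)).astype(int);u,v=q;b=cv2.resize(d['img'][v-35:v+35,u-35:u+35],(400,400),interpolation=2)
save('p2.png',np.hstack([a,b]))"
```

```text
time: 22.7
ee_pos: [0.459, -0.2862, 0.048]
eef_rot: [0.526, 0.85, -0.0, 0.0]
ft_force: [-0.4, -0.3, 0.0]
width: 0.0579
grip_force: 0.0
time: 23.37
ee_pos: [0.4597, -0.2866, 0.2199]
eef_rot: [0.526, 0.85, 0.001, 0.002]
ft_force: [0.7, -0.7, -0.9]
width: 0.061
grip_force: 0.0
```

View pics/p2.png

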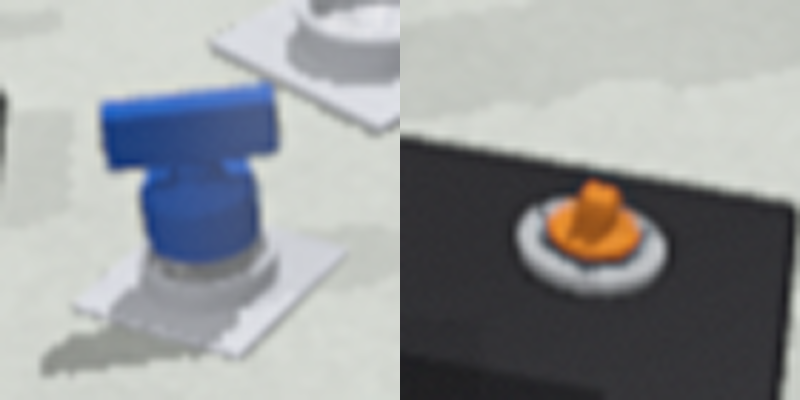

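The key stands upright in the stand's ring (crop ~(190,190)), the gripper is clear, and the orange fastener is seated; hand in.

```bash
python3 -c "
from bench import r
print(r.close_job())"
```

```text
the job is handed in; nothing more can be done
None
```

The job is handed in at about 23 s: I turned the orange fastener home to one click (judged from the wrist torque, about 10 N pressing), stood the blue key upright back in its stand and let go; no verdict came back.

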